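# Show which cheese goes on the melter

### The arm

A 6-joint arm with a two-finger parallel gripper is mounted at the origin on the work surface. World frame = base frame: x ahead of the robot, y to its left, z up, the work surface at z = 0. Lengths are in m, angles in degrees, forces in N, time in s.
With the tool pointing down it reaches from about 0.25 to 0.725 m from the base axis. Payload 9.7 kg.
Tool frame: the origin (TCP) lies midway between the tips of the shut fingers; the grasp point (between the pads) lies 19 mm behind it; z points along the fingers, x is the direction in which the jaws open and shut, and the axes are right-handed (so a half turn about z gives the same grasp; the last joint's range is limited). The gripper opens to 85 mm and grips with 20 to 120 N. Pads are 22 mm wide; open, the fingers measure 114 mm over their backs; the gripper's body (76 mm by 85 mm) begins 54 mm behind the grasp point. The pads swing forward as they close: fully open they stand 13 mm farther back than shut.
Start: joints at [67.151, 4.979, 10.078, 95.1, 0, 90], TCP at [0.214, 0.507, 0.231] pointing down, gripper open.
Joint ranges: [-179.16, 179.16], [-48.56, 103.87], [-65.8, 70.77], [-126.05, 130.52], [-82.76, 87.17], [-180, 180]. Speed limits (degrees/s): [127.2, 127.2, 147.25, 180, 180, 180].

### API

Orientations are given as [roll, pitch, yaw] about the fixed x, y, z axes, in that order (R = Rz(yaw) Ry(pitch) Rx(roll)).
In Python, from workcell import bot, optics gives the robot as it stands.
- The arm moves only by the shell command python3 -m creep 'ROWS' [FORCE]. ROWS is JSON, a list of rows, each a list of 7 numbers: the shift along the tool's x, y, z in m, then the turn, a rotation vector about the tool's x, y, z in rad, then the opening, from 0 (shut) to 1 (fully open). A call has 1 to 8 rows; each row is the pose to reach, as a shift and turn from the pose commanded when the call began, along the tool's axes at that moment; what a row does not reach only later rows make up. A row lasts 1/10 s, in which the tool goes at most 50 mm and 8.59 degrees, less where a joint would pass 70% of its speed; a pose out of reach is approached as far as the arm can. A call with a gripper value outside its range is refused whole. The fingers move at their own pace and stop on an object; FORCE is the grip in N (left out, the last holds). Time passes only in rows, so rows that repeat a pose let the fingers close. It gives the time, the measured TCP pose, the force and the opening at its end, in the units of the state.
- bot.get_obs(): the state, without advancing time (a new reading comes with each control period).
- optics.camera(name): name is "scene" or "top" or "wrist"; returns the picture (480x640x3 uint8, red, green, blue); there is no depth.
- optics.camera_params(name): a dict with "camera_matrix" (3x3 intrinsics, pixels), "R" (3x3) and "t" (3): a world point X has camera coordinates R X + t; the wrist camera has in their place "mount" (4x4, takes a point from camera to tool coordinates, whose origin is the TCP and whose axes are the tool frame's). Camera axes: x right, y down, z forward; pixel columns grow to the right and rows downward; lengths in m; the calibration is good to about 2 mm. A picture is of the moment at which its call begins: read the wrist's pose just before it. camera_params takes no time and is no camera call.
- bot.job_done(): hands the job in, once; it reports no verdict.
The state is a dict: "time": time; "q": joint angles; "qd": joint speeds; "joint_efforts": joint torques, N m; "ee_pos": TCP position; "tcp_rot": TCP orientation; "wrist_force": force on the tool from outside, world axes, zero at the start; "torque": the same for the moment, N m; "opening": finger opening in m.
Only numpy, scipy, OpenCV 4.12 (cv2) and the standard library are available. Lean on these libraries where they do the work, as an engineer would, in place of code of your own. Each camera call takes 0.05 s, during which the arm holds its last target.

### The job

Show the new waiter which cheese goes on the melter next, and where: first push the heater hood gently aside by its black handle until no part of it is over the cheese tray (its metal is hot, so touch only the handle). Then point at the quarter wheel among the four pieces on the board, and at no other piece, and after that at the middle of the empty tray: each time hold the fingertips still, about two centimetres above the middle, for two seconds. Do not touch the cheeses or the tray, pick nothing up, leave all the tableware where it stands, and leave the hood aside.

Things in the scene. Friction and masses are not known exactly. Their poses are not given: they have to be found in the camera images.
- hood (a joint): swing of the heater hood about its upright post, rad: 0 = straight over the tray (a stop), growing as the hood swings anticlockwise seen from above, which takes it away from the cheese board (to the right, -y, seen from the robot); 1.45 is the outer stop. From about 0.95 on no part of the hood is over the tray. It stays where it is left; about 1.5 N sideways at the handle moves it slowly.
- hood_pivot (a point): point on the axis of the melter's upright post, 195 mm above the table, the height of the handle's axis. Its x axis runs along the melter's base, away from the tray: the tray's middle is 150 mm from it along -x. The steel post has radius 13 mm (a collar of radius 22 mm from 190 to 240 mm height) and ends 288 mm above the table.
- handle_middle (a point): middle of the hood's black handle, a round grip of diameter 22 mm and length 70 mm that lies level, sticks straight out from the hood's free end and points away from the post; 265 mm from the post's axis, 195 mm above the table. Its inner end is 15 mm beyond the metal hood. Its x axis points along the handle towards the post.
- hood_shell: the metal hood that must not be touched: a shallow stainless pan turned upside down, 140 mm long and 100 mm wide at its rim, from 177 to 219 mm above the table, reaching from 75 to 215 mm from the post's axis, the glowing heater tubes beneath. Its origin lies on the post's axis at table height; its -x axis points along the hood to the handle.
- tray: the empty stainless cheese tray on the melter's base: 100 mm (x) by 110 mm (y), its floor 57 mm above the table, side lips (at +y and -y) 11 mm above the floor, and at the post side (+x) an upright clamp plate whose top is 101 mm above the table. Fixed. Its origin is the centre of its foot, 40 mm above the table.
- tray_middle (a point): middle of the tray's floor, on its upper face, 57 mm above the table: the place to point at. It lies under the hood until that is swung aside.
- quarter: the quarter wheel: a cheese piece cut at 90 degrees out of a round wheel, radius 105 mm, 65 mm high, brown rind, yellow cut sides. Origin under its centroid, 63 mm from the point along its bisector; its x axis runs from the point to the round rind. Loose, 0.6 kg, on the board whose top is 20 mm above the table.
- quarter_top (a point): middle (centroid) of the quarter wheel's flat top, 85 mm above the table: the place to point at.
- wedge: a narrow wedge (an eighth) of the same wheel: 45 degrees, radius 105 mm, 65 mm high, same rind. Origin under its centroid. Loose on the board; not to be pointed at.
- block: rectangular piece of cheese with the same rind on top, 110 x 70 mm, 60 mm high. Origin under its centre. Loose on the board; not to be pointed at.
- roundel: small whole round cheese, diameter 110 mm, 42 mm high. Origin under its centre. Loose on the board; not to be pointed at.
- plate: bystander: square white plate, 195 mm, 19 mm high, beside the melter. Origin at the centre of its underside, as for all bystanders. Loose.
- jar: bystander: green glass jar with a brass lid, diameter 70 mm, 100 mm high, loose.
- tumbler: bystander: clear drinking tumbler, diameter 72 mm, 90 mm high, loose, near the jar.
- mill: bystander: dark wooden pepper mill, diameter 56 mm, 158 mm high, loose, behind the board and the melter.
- scraper: bystander: raclette scraper with black handle and broad steel blade, 265 mm long, 20 mm high, loose, left of the board. Its origin is where the blade meets the handle, on the table; blade along its x.
- carafe: bystander: stoppered clear glass carafe, diameter 76 mm, 220 mm high, loose, behind the board.
- ramekin: bystander: little white ramekin of pickled onions, diameter 60 mm, 36 mm high, loose on the melter's base in front of the tray, 40 mm above the table.
There are look-alikes about, which are no part of the job. What is shaped like the quarter but blue is not meant.

How it is judged (in metres and radians):
On the way, in this order (a step that is already met when the one before it is completed fails the run):
1. the hood has been swung aside, clear of the tray (value of joint hood above 0.95 rad), for 0.2 s.
2. the fingertips dwell just above the middle of the quarter wheel, touching nothing (horizontal distance between the grasp point and quarter_top below 0.03 m and z of the grasp point in the frame of quarter_top between 0.015 and 0.09 m and contact force between the fingers and anything else below 0.3 N and value of joint hood above 0.95 rad), for 1.5 s.
3. the fingertips dwell just above the middle of the empty tray, touching nothing (horizontal distance between the grasp point and tray_middle below 0.03 m and z of the grasp point in the frame of tray_middle between 0.015 and 0.09 m and contact force between the fingers and anything else below 0.3 N and value of joint hood above 0.95 rad), for 1.5 s.
At the end, for the whole second after the job is handed in: Hood at rest, over 0.95 rad aside, after the grasp point dwelt 1.5 s over the quarter wheel's top, then over the tray's floor, each within 30 mm of the middle, 15 to 90 mm above, no contact; cheeses within 10 mm and tableware within 20 mm of their starts, at rest (value of joint hood above 0.95 rad and velocity of joint hood between -0.05 and 0.05 rad/s and distance of each of quarter, wedge, block, roundel from where it was at the start of the episode below 0.01 m and distance of each of plate, jar, tumbler, mill, scraper, carafe, ramekin from where it was at the start of the episode below 0.02 m and linear speed of each of quarter, wedge, block, roundel, plate, jar, tumbler, mill, scraper, carafe, ramekin below 0.02 m/s); the robot touches nothing.
It fails at once if the hot metal of the hood is touched (contact force between any of the fingers, the arm and hood_shell above 0.5 N).
It fails at once if the hood is flung (faster than 2 rad/s) (velocity of joint hood above 2 rad/s or velocity of joint hood below -2 rad/s).
It fails at once if a cheese or the tray is touched, or a cheese shifted or lifted (contact force between any of the fingers, the arm and quarter above 0.5 N or contact force between any of the fingers, the arm and wedge above 0.5 N or contact force between any of the fingers, the arm and block above 0.5 N or contact force between any of the fingers, the arm and roundel above 0.5 N or contact force between any of the fingers, the arm and tray above 0.5 N or distance of any of quarter, wedge, block, roundel from where it was at the start of the episode above 0.01 m).
It fails at once if the fingertips point at one of the other pieces ((horizontal distance between the grasp point and wedge below 0.03 m and z of the grasp point in the frame of wedge below 0.135 m) or (horizontal distance between the grasp point and block below 0.03 m and z of the grasp point in the frame of block below 0.13 m) or (horizontal distance between the grasp point and roundel below 0.03 m and z of the grasp point in the frame of roundel below 0.112 m)).
It fails at once if a piece of the tableware is shifted, lifted or knocked over (distance of any of plate, jar, tumbler, mill, scraper, carafe, ramekin from where it was at the start of the episode above 0.02 m or angle between any of plate, jar, tumbler, mill, scraper, carafe, ramekin's own z axis and vertical above 0.3 rad).
It also fails if it takes over 72 s, if anything falls off the work surface, if the arm or the gripper's body presses on something with over 40 N, if the wrist force passes 120 N, or if a joint passes its speed limit or range.

## Working session

There is one attempt and no reset: what is moved stays moved. The work goes in short steps, Python scripts to look and compute and a shell command to move; the robot and the scene stay as the last step left them, time stands still between calls to the robot, and variables do not carry over. Pictures are saved under pics/ and viewed, and the job is handed in when it is done.

```bash
mkdir -p pics; ls; python3 - <<'E'
from workcell import bot, optics
import cv2
o=bot.get_obs(); print(o)
for n in ["scene","top","wrist"]:
    im=optics.camera(n); cv2.imwrite(f"pics/{n}0.png",im[:,:,::-1]); p=optics.camera_params(n); print(n,p)
E
```

```text
pics
{'time': 0.0, 'q': array([ 6.71498068e+01,  5.01101355e+00,  1.00342362e+01,  9.50985512e+01,
       -1.06450744e-03,  9.00013009e+01]), 'qd': array([ 0.01394518, -0.00120069,  0.08381922,  0.01867885, -0.05128097,
       -0.04637884]), 'joint_efforts': array([ 5.25747291e-04, -5.20387995e+01,  4.64803398e+01,  1.64916023e-02,
       -3.58636964e-05, -5.12796099e-07]), 'ee_pos': array([0.21349583, 0.50662999, 0.23058194]), 'tcp_rot': array([1.79998934e+02, 7.53284802e-02, 6.71485059e+01]), 'wrist_force': array([-2.47499497e-01,  1.32106954e-04, -8.04509598e-01]), 'torque': array([-0.0240709 ,  0.00398495,  0.0208188 ]), 'opening': 0.08547809814513653}
scene {'camera_matrix': array([[606.28091217,   0.        , 331.10642622],
       [  0.        , 606.28091217, 235.40043728],
       [  0.        ,   0.        ,   1.        ]]), 'R': array([[-0.6377443 ,  0.7701787 ,  0.01034354],
       [ 0.56507167,  0.47694728, -0.67321267],
       [-0.52342738, -0.4234927 , -0.73937657]]), 't': array([ 0.28259989, -0.20285212,  1.96485928])}
top {'camera_matrix': array([[597.69214206,   0.    
[... 155 characters left out ...]
992421 , -0.02704768],
       [-0.98827984,  0.03172839, -0.14931935],
       [ 0.15006436,  0.02255068, -0.98841902]]), 't': array([0.05995362, 0.52768292, 1.53140995])}
wrist {'camera_matrix': array([[343.54073831,   0.        , 311.78495381],
       [  0.        , 343.54073831, 234.78506026],
       [  0.        ,   0.        ,   1.        ]]), 'mount': array([[ 9.99999930e-01, -3.68177165e-04, -6.52691883e-05,
        -8.61104082e-05],
       [ 3.69919214e-04,  9.48658621e-01,  3.16301572e-01,
        -8.21644148e-02],
       [-5.45368379e-05, -3.16301574e-01,  9.48658691e-01,
        -1.42634467e-01],
       [ 0.00000000e+00,  0.00000000e+00,  0.00000000e+00,
         1.00000000e+00]])}
```

View pics/scene0.png

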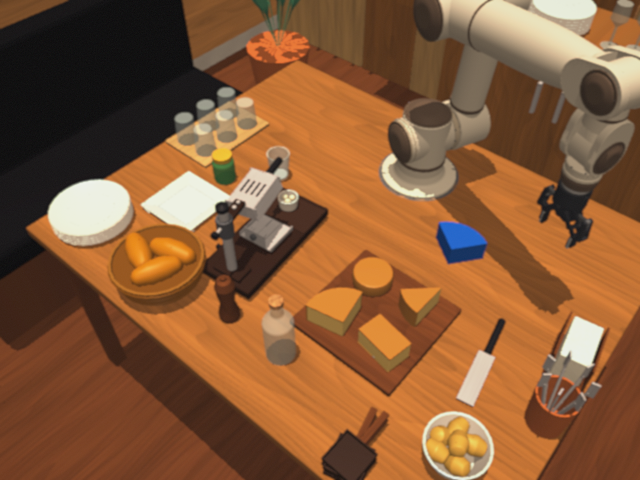

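View pics/top0.png

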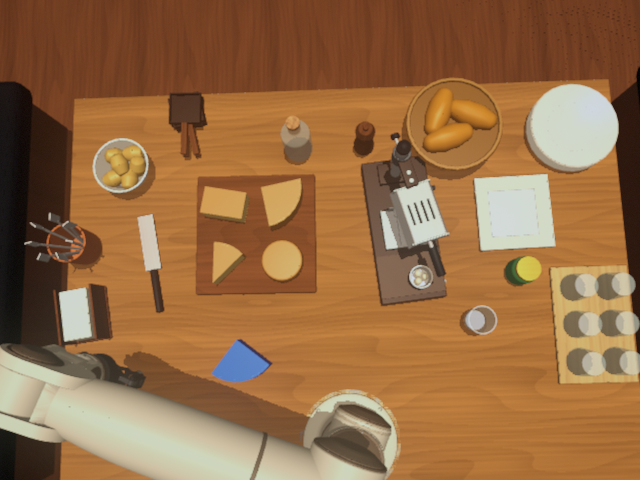

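View pics/wrist0.png

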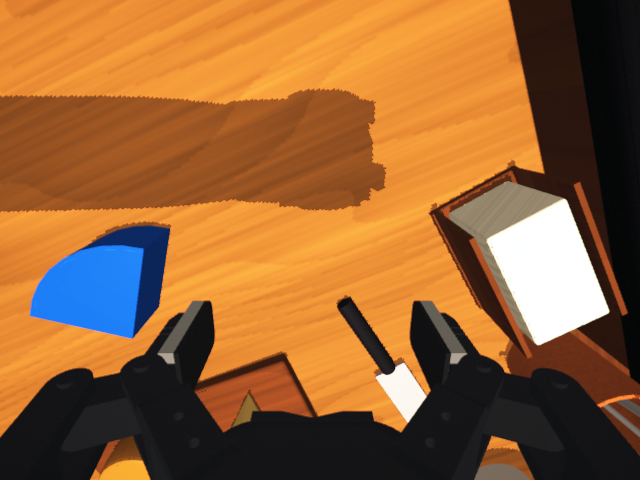

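```bash
python3 - <<'E'
import cv2
a=cv2.imread("pics/top0.png")
cv2.imwrite("pics/z1.png",cv2.resize(a[120:320,350:510],None,fx=3,fy=3,interpolation=2)[:600])
cv2.imwrite("pics/z2.png",cv2.resize(a[165:305,185:325],None,fx=4,fy=4,interpolation=2))
b=cv2.imread("pics/scene0.png")
cv2.imwrite("pics/z3.png",cv2.resize(b[130:300,195:345],None,fx=3.5,fy=3.5,interpolation=2))
E
```

```text
(no output)
```

View pics/z1.png

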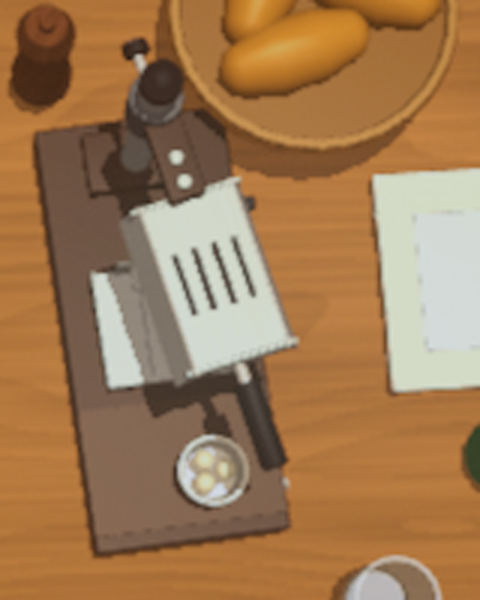

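View pics/z2.png

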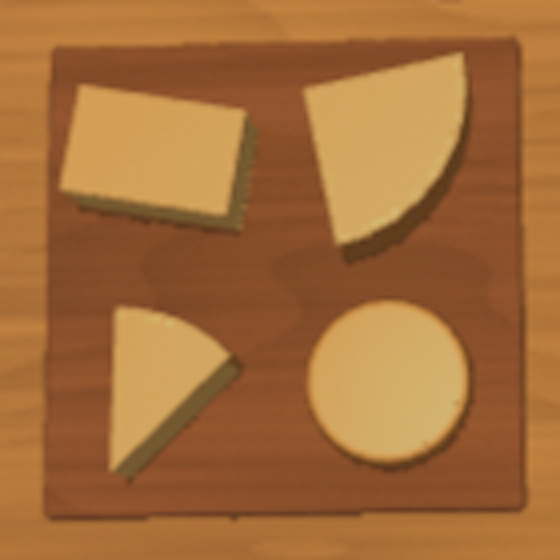

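View pics/z3.png

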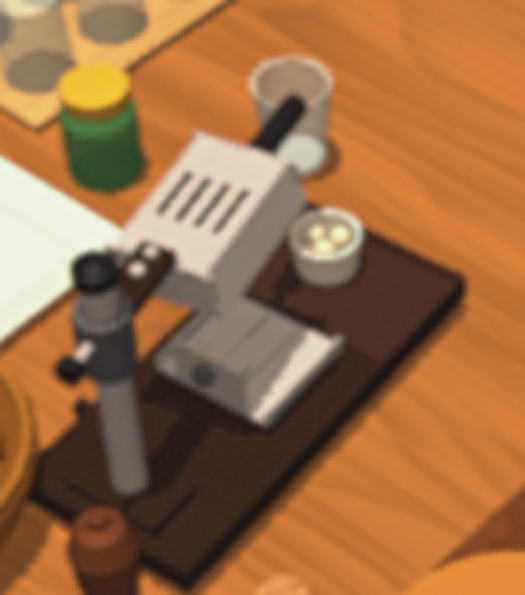

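```bash
cat > h.py <<'E'
import numpy as np
from workcell import bot, optics
def ray(name,u,v,z):
    p=optics.camera_params(name); d=np.linalg.inv(p["camera_matrix"])@[u,v,1]
    c=-p["R"].T@p["t"]; w=p["R"].T@d
    return c+w*(z-c[2])/w[2]
def proj(name,X):
    p=optics.camera_params(name); c=p["camera_matrix"]@(p["R"]@np.array(X)+p["t"]); return c[:2]/c[2]
E
python3 - <<'E'
from h import *
np.set_printoptions(precision=4,suppress=True)
z1=lambda u,v,z,: ray("top",350+u/3,120+v/3,z)
z2=lambda u,v,z,: ray("top",185+u/4,165+v/4,z)
z3=lambda u,v,z,: ray("scene",195+u/3.5,130+v/3.5,z)
A,B,C=z2(305,88,.085),z2(462,55,.085),z2(338,245,.085)
print("q",A,B,C,np.linalg.norm(B-A),np.linalg.norm(C-A))
d=(B+C)/2-A; d/=np.linalg.norm(d); print("centroid",A+.063*d, d)
print("wedge",[z2(*p,.085) for p in [(118,307),(230,355),(110,472)]])
print("block",z2(153,150,.08),"round",z2(389,381,.062))
print("post top",z1(160,82,.288), z3(95,268,.288))
i,o=z1(245,385,.195),z1(277,460,.195); print("handle",i,o,np.linalg.norm(i-o))
print("handle scene outer",z3(292,105,.195), z3(262,148,.195))
print("hood corners .219",[z1(*p,.219) for p in [(130,213),(237,180)]],"rim .177", [z1(*p,.177) for p in [(180,380),(297,343)]])
print("base",[z1(*p,.04) for p in [(40,135),(97,550),(288,525)]], np.linalg.norm(z1(97,550,.04)-z1(288,525,.04)))
print("tray lip",[z1(*p,.068) for p in [(92,275),(108,388)]])
print("tray lip scene",[z3(*p,.068) for p in [(342,340),(265,425)]])
print("tumbler",z1(405,580,.09),"ram",z1(212,470,.076), "jar",ray("top",525,268,.1),"mill",ray("top",366,128,.158),"carafe",ray("top",292,122,.22))
E
```

```text
q [0.6535 0.2076 0.085 ] [0.6719 0.1052 0.085 ] [0.5496 0.1876 0.085 ] 0.10401150711568792 0.10579300830633155
centroid [0.6174 0.1559 0.085 ] [-0.5726 -0.8199  0.    ]
wedge [array([0.5139, 0.3294, 0.085 ]), array([0.4807, 0.2576, 0.085 ]), array([0.4084, 0.3345, 0.085 ])]
block [0.6168 0.3077 0.08  ] round [0.4634 0.1585 0.062 ]
post top [ 0.6855 -0.1412  0.288 ] [ 0.6935 -0.1339  0.288 ]
handle [ 0.4659 -0.2066  0.195 ] [ 0.4064 -0.2282  0.195 ] 0.06328977150428083
handle scene outer [ 0.4065 -0.2251  0.195 ] [ 0.4595 -0.2079  0.195 ]
hood corners .219 [array([ 0.6012, -0.1208,  0.219 ]), array([ 0.6247, -0.2054,  0.219 ])] rim .177 [array([ 0.4737, -0.1582,  0.177 ]), array([ 0.5005, -0.2523,  0.177 ])]
base [array([ 0.715 , -0.0608,  0.04  ]), array([ 0.3462, -0.0961,  0.04  ]), array([ 0.3628, -0.2606,  0.04  ])] 0.16539707318929917
tray lip [array([ 0.5814, -0.0998,  0.068 ]), array([ 0.4827, -0.1093,  0.068 ])]
tray lip scene [array([ 0.4872, -0.1045,  0.068 ]), array([ 0.5925, -0.0896,  0.068 ])]
tumbler [ 0.3125 -0.3455  0.09  ] ram [ 0.4092 -0.1933  0.076 ] jar [ 0.4211 -0.4494  0.1   ] mill [ 0.7777 -0.0658  0.158 ] carafe [0.7783 0.114  0.22  ]
```

```bash
python3 -m creep '[[0,0,-0.02,0,0,-0.14,0],[0,0,-0.04,0,0,-0.28,0],[0,0,-0.05,0,0,-0.399,0],[0,0,-0.05,0,0,-0.399,0]]' 30; python3 -c "
from workcell import bot; print(bot.get_obs())"
```

```text
time: 0.55
ee_pos: [0.2137, 0.5072, 0.2825]
tcp_rot: [180.0, -0.1, 90.1]
wrist_force: [0.4, 0.5, -0.3]
opening: 0.0285
{'time': 0.55, 'q': array([6.71501892e+01, 6.44621987e+00, 1.74432052e+01, 1.00882218e+02,
       8.88494335e-04, 6.70433425e+01]), 'qd': array([-1.75873954e-03,  2.69950336e-01, -2.62690761e+00, -1.60931651e+00,
        6.04306490e-03,  8.02522149e+00]), 'joint_efforts': array([ 2.71588397e-03, -5.24918389e+01,  4.63796818e+01,  4.46266411e-01,
       -2.19006647e-04, -1.76455960e+00]), 'ee_pos': array([0.21373013, 0.50722048, 0.28254687]), 'tcp_rot': array([ 1.79956055e+02, -1.06024779e-01,  9.01068882e+01]), 'wrist_force': array([ 0.36003433,  0.4709548 , -0.29750503]), 'torque': array([ 0.04335608,  0.00533577, -0.01486848]), 'opening': 0.028480127389826443}
```

```bash
python3 -m creep '[[-0.04,0.02,0,0,0,0,0],[-0.08,0.04,0,0,0,0,0],[-0.12,0.06,0,0,0,0,0],[-0.16,0.08,0,0,0,0,0],[-0.2,0.1,0,0,0,0,0],[-0.24,0.12,0,0,0,0,0],[-0.28,0.135,0,0,0,0,0],[-0.32,0.15,0,0,0,0,0]]' ; python3 -m creep '[[-0.04,0.01,0,0,0,0,0],[-0.08,0.01,0,0,0,0,0],[-0.12,0.01,0,0,0,0,0],[-0.16,0.01,0,0,0,0,0],[-0.2,0.01,0,0,0,0,0],[-0.24,0.01,0,0,0,0,0],[-0.26,0.01,0,0,0,0,0],[-0.26,0.01,0,0,0,0,0]]'
```

```text
time: 1.35
ee_pos: [0.3638, 0.1851, 0.2803]
tcp_rot: [-180.0, 0.0, 89.8]
wrist_force: [0.5, 0.2, -0.4]
opening: 0.0
time: 2.15
ee_pos: [0.3733, -0.0751, 0.2802]
tcp_rot: [-179.9, 0.0, 89.6]
wrist_force: [-0.1, -0.4, -0.9]
opening: -0.0
```

Look here, with wrist camera and the others.

```bash
python3 - <<'E'
from h import *
import cv2
o=bot.get_obs();print(o["ee_pos"],o["tcp_rot"])
w=optics.camera("wrist");s=optics.camera("scene")
cv2.imwrite("pics/w1.png",w[:,:,::-1]);cv2.imwrite("pics/s1.png",s[:,:,::-1])
E
```

```text
[ 0.37333215 -0.07510172  0.28024066] [-1.79926255e+02  6.32824457e-03  8.95944175e+01]
```

View pics/w1.png

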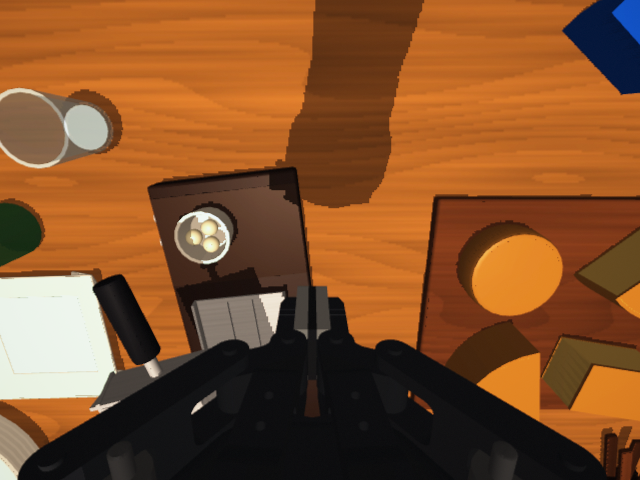

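View pics/s1.png

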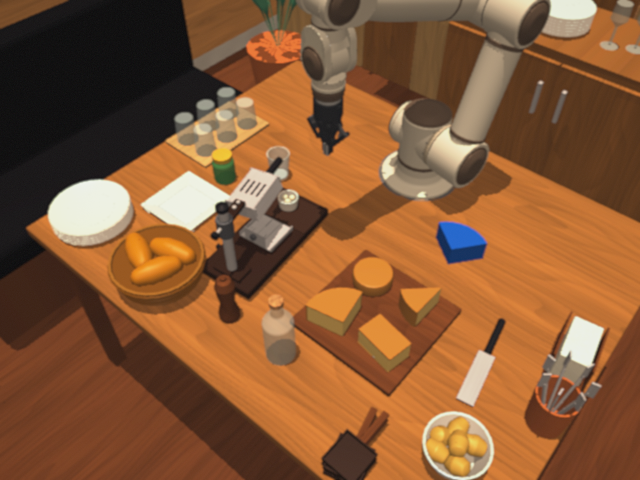

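```bash
cat >> h.py <<'E'
from scipy.spatial.transform import Rotation as Ro
def wray(pos,rot,u,v,z):
    p=optics.camera_params("wrist"); M=p["mount"]; Rw=Ro.from_euler("xyz",rot,degrees=True).as_matrix()
    d=Rw@M[:3,:3]@np.linalg.inv(p["camera_matrix"])@[u,v,1]; c=Rw@M[:3,3]+pos
    return c+d*(z-c[2])/d[2]
E
python3 - <<'E'
from h import *
np.set_printoptions(precision=4,suppress=True)
o=bot.get_obs();P,R=o["ee_pos"],o["tcp_rot"]
for n,u,v,z in [("outer",108,283,.195),("inner",147,355,.195),("ram",204,234,.076),("traylip corner",285,291,.068),("traylip",196,302,.068),("roundel",517,274,.062)]: print(n,wray(P,R,u,v,z))
E
```

```text
outer [ 0.404  -0.2227  0.195 ]
inner [ 0.4671 -0.2039  0.195 ]
ram [ 0.4055 -0.1877  0.076 ]
traylip corner [ 0.4777 -0.1042  0.068 ]
traylip [ 0.4915 -0.2083  0.068 ]
roundel [0.4601 0.1632 0.062 ]
```

```bash
python3 -m creep '[[-0.03,0.012,0,0,0,-0.1,0],[-0.06,0.024,0,0,0,-0.2,0],[-0.09,0.036,0,0,0,-0.3,0],[-0.09,0.036,0.03,0,0,-0.3,0],[-0.09,0.036,0.06,0,0,-0.3,0],[-0.09,0.036,0.06,0,0,-0.3,0]]' ; python3 - <<'E'
from h import *
import cv2
o=bot.get_obs();print(o["ee_pos"],o["tcp_rot"])
w=optics.camera("wrist");cv2.imwrite("pics/w2.png",w[:,:,::-1])
s=optics.camera("scene");cv2.imwrite("pics/s2.png",cv2.resize(s[100:270,200:400,::-1],None,fx=3,fy=3,interpolation=2))
E
```

```text
time: 2.85
ee_pos: [0.4086, -0.1616, 0.2174]
tcp_rot: [-179.7, -0.2, 107.2]
wrist_force: [-0.7, 0.4, 0.3]
opening: 0.0
[ 0.40858578 -0.16162622  0.21743458] [-179.7257493    -0.23229379  107.19007645]
```

View pics/w2.png

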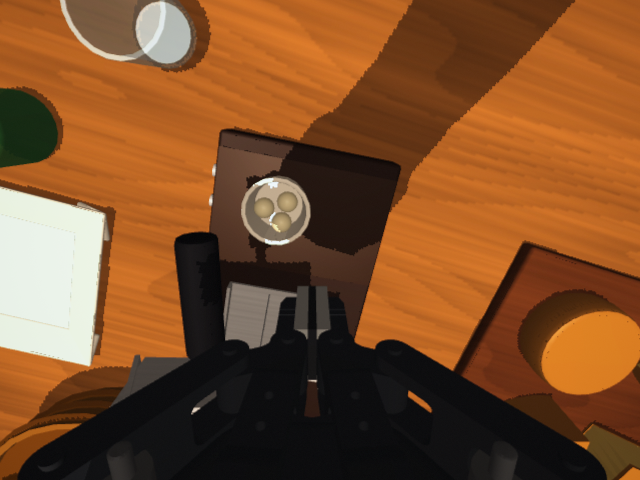

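View pics/s2.png

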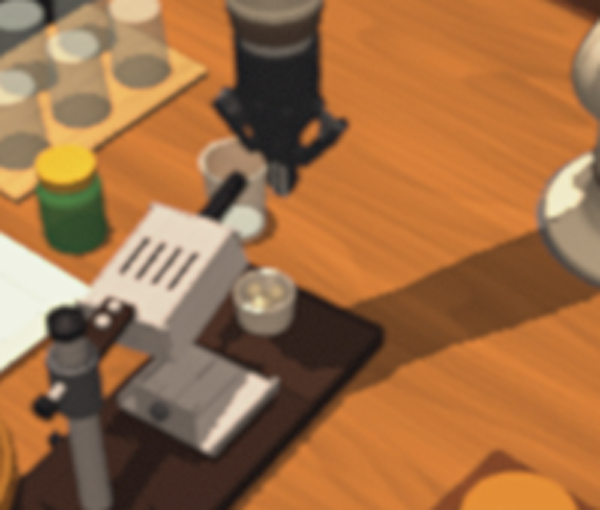

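```bash
python3 -m creep '[[0,0,0.018,0,0,0,0],[0,0,0.034,0,0,0,0],[0,0,0.034,0,0,0,0]]' ; python3 - <<'E'
from h import *
np.set_printoptions(precision=4,suppress=True)
o=bot.get_obs();P,R=o["ee_pos"],o["tcp_rot"]; M=Ro.from_euler("xyz",R,degrees=True).as_matrix()
piv=np.array([.687,-.142,P[2]]); print(P,R,"pivot in tool",M.T@(piv-P), "force",o["wrist_force"])
for D in np.arange(.05,.41,.05):
    c=np.array([-.0255,.27]); print(round(D,2), c-[c[0]*np.cos(D)+c[1]*np.sin(D),-c[0]*np.sin(D)+c[1]*np.cos(D)])
E
```

```text
time: 3.25
ee_pos: [0.4097, -0.1625, 0.1875]
tcp_rot: [-180.0, -0.0, 107.2]
wrist_force: [-0.1, 0.1, 0.1]
opening: -0.0001
[ 0.4097 -0.1625  0.1875] [-179.9891   -0.0109  107.2278] pivot in tool [-0.0625  0.2709 -0.0001] force [-0.0899  0.054   0.0619]
0.05 [-0.0135 -0.0009]
0.1 [-0.0271 -0.0012]
0.15 [-0.0406 -0.0008]
0.2 [-0.0541  0.0003]
0.25 [-0.0676  0.0021]
0.3 [-0.0809  0.0045]
0.35 [-0.0941  0.0076]
0.4 [-0.1072  0.0114]
```

```bash
python3 -m creep '[[-0.012,0,0.002,0,0,0,0],[-0.024,0,0.003,0,0,0,0],[-0.03,0,0.003,0,0,0,0],[-0.034,0,0.003,0,0,0,0],[-0.04,0,0.003,0,0,0,0],[-0.046,0,0.003,0,0,-0.025,0],[-0.052,0,0.003,0,0,-0.05,0],[-0.052,0,0.003,0,0,-0.05,0]]' ; python3 - <<'E'
from h import *
import cv2
o=bot.get_obs();print(o["ee_pos"],o["tcp_rot"],o["wrist_force"])
w=optics.camera("wrist");cv2.imwrite("pics/w3.png",w[:,:,::-1])
E
```

```text
time: 4.05
ee_pos: [0.4252, -0.2134, 0.1842]
tcp_rot: [-180.0, 0.0, 110.0]
wrist_force: [0.2, 0.9, 0.4]
opening: 0.0001
[ 0.42518919 -0.21344744  0.1842409 ] [-1.79990779e+02  3.02850536e-03  1.10047900e+02] [0.17544793 0.93019832 0.4204735 ]
```

View pics/w3.png

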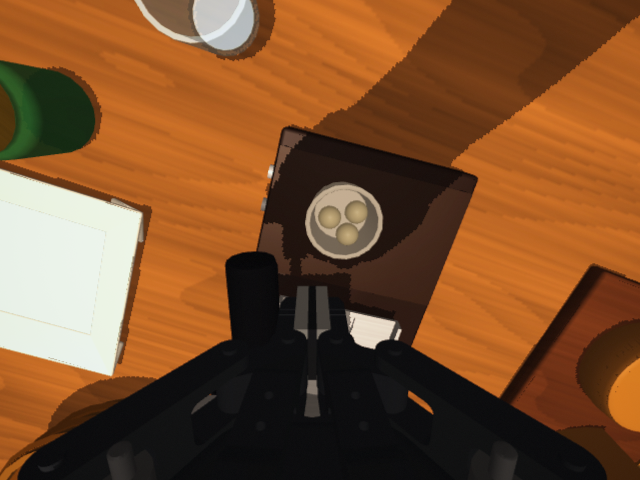

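```bash
python3 -m creep '[[-0.009,-0.001,0,0,0,-0.035,0],[-0.019,-0.001,0,0,0,-0.07,0],[-0.03,-0.001,0,0,0,-0.11,0],[-0.041,-0.001,0,0,0,-0.15,0],[-0.054,0,0,0,0,-0.2,0],[-0.068,0.002,0,0,0,-0.25,0],[-0.081,0.004,0,0,0,-0.3,0],[-0.087,0.006,0,0,0,-0.32,0]]' ; python3 - <<'E'
from h import *
import cv2
o=bot.get_obs();print(o["ee_pos"],o["tcp_rot"],o["wrist_force"])
w=optics.camera("wrist");cv2.imwrite("pics/w4.png",w[:,:,::-1])
P,R=o["ee_pos"],o["tcp_rot"]; M=Ro.from_euler("xyz",R,degrees=True).as_matrix()
piv=np.array([.687,-.142,P[2]]); print("pivot in tool",M.T@(piv-P))
E
```

```text
time: 4.9
ee_pos: [0.4607, -0.293, 0.1841]
tcp_rot: [-180.0, -0.0, 128.4]
wrist_force: [-1.8, 1.1, 0.2]
opening: 0.0002
[ 0.46069961 -0.29295994  0.18412767] [-1.79983505e+02 -2.00879466e-02  1.28421843e+02] [-1.76662141  1.14069092  0.22182917]
pivot in tool [-2.23630197e-02  2.71110051e-01 -8.58931646e-05]
```

View pics/w4.png

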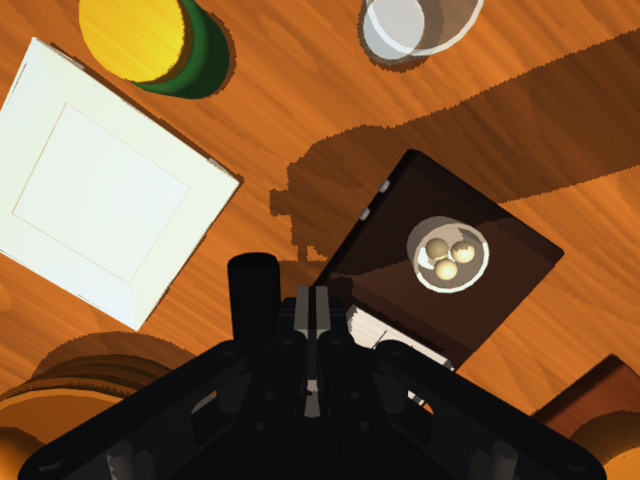

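```bash
python3 -m creep '[[-0.009,-0.001,0,0,0,-0.035,0],[-0.019,-0.001,0,0,0,-0.07,0],[-0.03,-0.001,0,0,0,-0.11,0],[-0.041,-0.001,0,0,0,-0.15,0],[-0.054,0,0,0,0,-0.2,0],[-0.068,0.002,0,0,0,-0.25,0],[-0.081,0.004,0,0,0,-0.3,0],[-0.087,0.006,0,0,0,-0.32,0]]' ; python3 - <<'E'
from h import *
o=bot.get_obs();print(o["ee_pos"],o["tcp_rot"],o["wrist_force"],o["q"])
P,R=o["ee_pos"],o["tcp_rot"]; M=Ro.from_euler("xyz",R,degrees=True).as_matrix()
piv=np.array([.687,-.142,P[2]]); print("pivot in tool",M.T@(piv-P))
E
```

```text
time: 5.75
ee_pos: [0.5196, -0.357, 0.1841]
tcp_rot: [-180.0, -0.0, 146.7]
wrist_force: [-2.2, 0.4, -0.2]
opening: 0.0
[ 0.5196119  -0.35698048  0.18406301] [-1.79987671e+02 -2.94404930e-02  1.46745494e+02] [-2.24481853  0.38718381 -0.19419435] [-3.44837392e+01  1.55856740e+01  1.69796407e+01  9.14231360e+01
 -1.29580973e-02 -9.12292326e+01]
pivot in tool [-2.20906496e-02  2.71564689e-01 -6.97883715e-05]
```

```bash
python3 -m creep '[[-0.009,-0.001,0,0,0,-0.035,0],[-0.019,-0.001,0,0,0,-0.07,0],[-0.03,-0.001,0,0,0,-0.11,0],[-0.041,-0.001,0,0,0,-0.15,0],[-0.054,0,0,0,0,-0.2,0],[-0.066,0.002,0,0,0,-0.245,0],[-0.073,0.003,0,0,0,-0.27,0],[-0.076,0.004,0,0,0,-0.28,0]]' ; python3 - <<'E'
from h import *
import cv2
o=bot.get_obs();print(o["ee_pos"],o["tcp_rot"],o["wrist_force"],o["q"])
P,R=o["ee_pos"],o["tcp_rot"]; M=Ro.from_euler("xyz",R,degrees=True).as_matrix()
piv=np.array([.687,-.142,P[2]]); print("pivot in tool",M.T@(piv-P))
t=optics.camera("top");cv2.imwrite("pics/t5.png",t[:,:,::-1])
E
```

```text
time: 6.55
ee_pos: [0.5853, -0.3951, 0.1841]
tcp_rot: [-180.0, -0.0, 162.8]
wrist_force: [-2.1, -1.4, -0.5]
opening: 0.0002
[ 0.5852773  -0.39512668  0.184072  ] [-1.79997154e+02 -3.06280680e-02  1.62766045e+02] [-2.07841245 -1.37904158 -0.47354592] [-3.40190185e+01  2.72748613e+01  3.21410725e+01  9.48947124e+01
 -1.15697983e-02 -1.06785062e+02]
pivot in tool [-2.21607673e-02  2.71899842e-01 -2.53531510e-05]
```

View pics/t5.png

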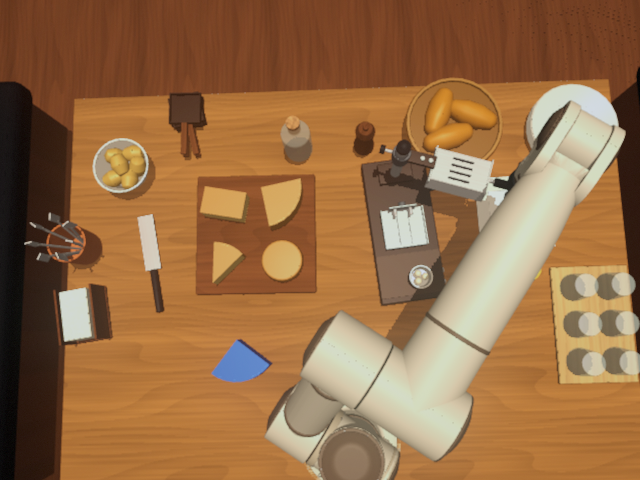

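```bash
python3 -m creep '[[0.012,0,0,0,0,0,0],[0.03,0,0,0,0,0,0],[0.05,-0.01,0,0,0,0,0],[0.06,-0.02,-0.03,0,0,0,0],[0.07,-0.03,-0.07,0,0,0,0],[0.08,-0.03,-0.11,0,0,0,0],[0.09,-0.03,-0.12,0,0,0,0],[0.09,-0.03,-0.12,0,0,0,0]]' ; python3 - <<'E'
from h import *
import cv2
o=bot.get_obs();print(o["ee_pos"],o["tcp_rot"],o["wrist_force"],o["q"])
t=optics.camera("top");cv2.imwrite("pics/t6.png",t[:,:,::-1])
cv2.imwrite("pics/t6z.png",cv2.resize(t[120:320,350:550,::-1],None,fx=3,fy=3,interpolation=2))
E
```

```text
time: 7.4
ee_pos: [0.4897, -0.3973, 0.3072]
tcp_rot: [-179.9, 0.2, 162.7]
wrist_force: [0.1, 0.0, -0.1]
opening: 0.0
[ 0.48969056 -0.39726411  0.30716229] [-179.90341744    0.24092524  162.70404675] [ 0.10435034  0.01791667 -0.13422784] [-3.90506939e+01  1.96079758e+01  3.59620505e+01  1.06094512e+02
 -4.09035071e-04 -1.11754539e+02]
```

View pics/t6z.png

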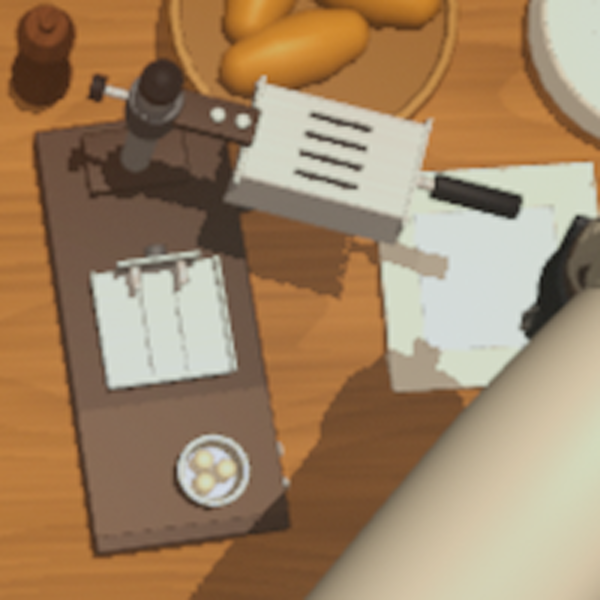

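```bash
python3 - <<'E'
from h import *
np.set_printoptions(precision=4,suppress=True)
z1=lambda u,v,z,: ray("top",350+u/3,120+v/3,z)
C=[z1(*p,.068) for p in [(92,275),(108,388),(237,373),(215,255)]]
for c in C: print(c)
print("mean",np.mean(C,0), "rods",z1(138,295,.08),z1(182,288,.08))
i,o=z1(432,185,.195),z1(520,205,.195); print(i,o,np.linalg.norm(i-o)); m=(i+o)/2; p=np.array([.687,-.142,.195]); print(np.linalg.norm(m-p),np.degrees(np.arctan2(p[1]-m[1],p[0]-m[0])))
o=bot.get_obs();P=o["ee_pos"]; print(P)
E
```

```text
[ 0.5814 -0.0998  0.068 ]
[ 0.4827 -0.1093  0.068 ]
[ 0.4921 -0.2199  0.068 ]
[ 0.5954 -0.2065  0.068 ]
mean [ 0.5379 -0.1589  0.068 ] rods [ 0.5604 -0.1374  0.08  ] [ 0.5653 -0.1752  0.08  ]
[ 0.6211 -0.363   0.195 ] [ 0.6025 -0.431   0.195 ] 0.07047215020550308
0.2658639916516508 73.57547673962375
[ 0.4901 -0.3972  0.3049]
```

```bash
python3 -m creep '[[0.015,0.04,0,0,0,0.14,0],[0.03,0.085,0,0,0,0.28,0],[0.046,0.13,0,0,0,0.42,0],[0.062,0.18,0,0,0,0.56,0],[0.08,0.23,0,0,0,0.7,0],[0.095,0.28,0,0,0,0.84,0],[0.112,0.33,0,0,0,0.98,0],[0.128,0.379,0,0,0,1.12,0]]' ; python3 -m creep '[[0,0,0,0,0,0.075,0],[0,0,0,0,0,0.15,0],[0,0,0,0,0,0.15,0]]'
```

```text
time: 8.25
ee_pos: [0.4806, -0.0273, 0.3021]
tcp_rot: [-179.9, -0.0, 100.1]
wrist_force: [2.0, 0.3, -0.7]
opening: 0.0002
time: 8.55
ee_pos: [0.481, -0.0286, 0.3022]
tcp_rot: [-179.8, -0.0, 91.8]
wrist_force: [0.2, 0.6, -0.1]
opening: -0.0002
```

```bash
python3 -m creep '[[0.03,0.023,0,0,0,0,0],[0.06,0.047,0,0,0,0,0],[0.09,0.071,0,0,0,0,0],[0.12,0.095,0,0,0,0,0],[0.15,0.118,0,0,0,0,0],[0.17,0.134,0,0,0,0,0],[0.18,0.142,0,0,0,0,0],[0.18,0.142,0,0,0,0,0]]' ; python3 - <<'E'
from h import *
import cv2
o=bot.get_obs();print(o["ee_pos"],o["tcp_rot"],o["wrist_force"])
w=optics.camera("wrist");cv2.imwrite("pics/w7.png",w[:,:,::-1])
E
```

```text
time: 9.35
ee_pos: [0.6182, 0.156, 0.3015]
tcp_rot: [-179.8, 0.0, 91.9]
wrist_force: [0.5, 0.9, -0.2]
opening: -0.0003
[0.6181808  0.15604303 0.30145035] [-1.79800307e+02  3.12729680e-02  9.19460693e+01] [ 0.525179    0.89341936 -0.19991496]
```

View pics/w7.png

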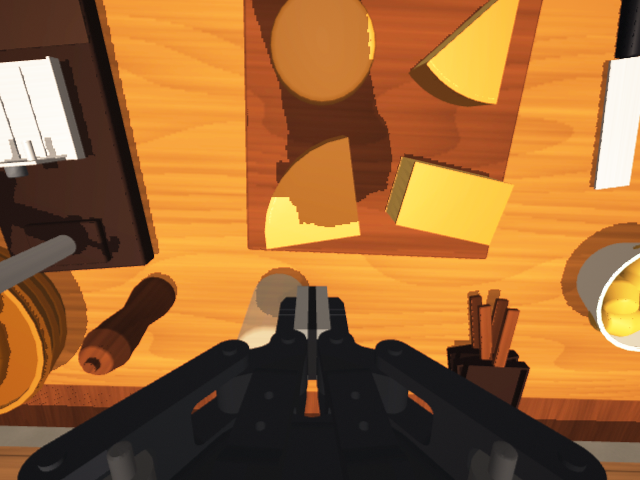

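```bash
python3 - <<'E'
from h import *
np.set_printoptions(precision=4,suppress=True)
o=bot.get_obs();P,R=o["ee_pos"],o["tcp_rot"]
A,B,C=[wray(P,R,u,v,.085) for u,v in [(361,236),(266,249),(348,137)]]
d=(B+C)/2-A; d/=np.linalg.norm(d); print(A,B,C,np.linalg.norm(B-A),np.linalg.norm(C-A),A+.063*d,P)
E
```

```text
[0.6545 0.2108 0.085 ] [0.6733 0.1057 0.085 ] [0.5498 0.1895 0.085 ] 0.10674545485554789 0.10681564909030763 [0.6191 0.1587 0.085 ] [0.6177 0.1551 0.3022]
```

```bash
python3 -m creep '[[0.001,0,0.03,0,0,0,0],[0.002,0,0.065,0,0,0,0],[0.002,0,0.1,0,0,0,0],[0.002,0,0.135,0,0,0,0],[0.002,0,0.165,0,0,0,0],[0.002,0,0.185,0,0,0,0],[0.002,0,0.195,0,0,0,0],[0.002,0,0.195,0,0,0,0]]'; python3 -m creep '[[0,0,0,0,0,0,0],[0,0,0,0,0,0,0]]'
```

```text
time: 10.2
ee_pos: [0.6165, 0.1559, 0.1081]
tcp_rot: [-179.9, 0.0, 91.8]
wrist_force: [0.1, 0.1, -0.5]
opening: -0.0
time: 10.4
ee_pos: [0.618, 0.1568, 0.111]
tcp_rot: [179.9, -0.0, 91.8]
wrist_force: [0.1, 0.0, 0.8]
opening: 0.0001
```

```bash
python3 -m creep '[[0,0,0.003,0,0,0,0],[0,0,0.003,0,0,0,0],[0,0,0.003,0,0,0,0],[0,0,0.003,0,0,0,0],[0,0,0.003,0,0,0,0],[0,0,0.003,0,0,0,0],[0,0,0.003,0,0,0,0],[0,0,0.003,0,0,0,0]]'; python3 -m creep '[[0,0,0,0,0,0,0],[0,0,0,0,0,0,0],[0,0,0,0,0,0,0],[0,0,0,0,0,0,0],[0,0,0,0,0,0,0],[0,0,0,0,0,0,0],[0,0,0,0,0,0,0],[0,0,0,0,0,0,0]]'; python3 -m creep '[[0,0,0,0,0,0,0],[0,0,0,0,0,0,0],[0,0,0,0,0,0,0],[0,0,0,0,0,0,0],[0,0,0,0,0,0,0],[0,0,0,0,0,0,0],[0,0,0,0,0,0,0],[0,0,0,0,0,0,0]]'; python3 - <<'E'
from h import *
import cv2
w=optics.camera("scene");cv2.imwrite("pics/s8.png",w[:,:,::-1])
E
```

```text
time: 11.2
ee_pos: [0.6174, 0.1569, 0.1063]
tcp_rot: [180.0, 0.0, 91.8]
wrist_force: [-0.5, -0.2, 0.3]
opening: 0.0002
time: 12.0
ee_pos: [0.6174, 0.1569, 0.1063]
tcp_rot: [-180.0, 0.0, 91.8]
wrist_force: [0.0, 0.8, -0.7]
opening: 0.0001
time: 12.8
ee_pos: [0.6174, 0.1569, 0.1063]
tcp_rot: [-180.0, 0.0, 91.8]
wrist_force: [-1.2, -0.8, -0.3]
opening: -0.0002
```

View pics/s8.png

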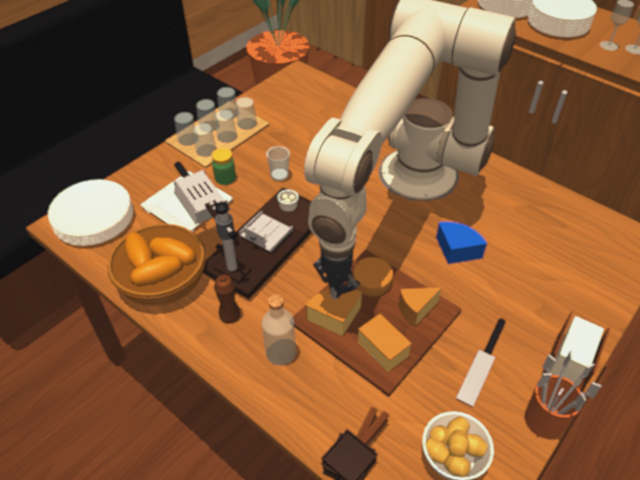

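```bash
python3 -m creep '[[0,0,-0.03,0,0,0,0],[0,0,-0.07,0,0,0,0],[0,0,-0.11,0,0,0,0],[0,0,-0.15,0,0,0,0],[0,0,-0.18,0,0,0,0],[0,0,-0.195,0,0,0,0],[-0.02,-0.01,-0.195,0,0,0,0],[-0.05,-0.025,-0.195,0,0,0,0]]'; python3 -m creep '[[-0.03,-0.02,0,0,0,0,0],[-0.07,-0.04,0,0,0,0,0],[-0.11,-0.06,0,0,0,0,0],[-0.15,-0.07,0,0,0,0,0],[-0.19,-0.07,0,0,0,0,0],[-0.23,-0.07,0,0,0,0,0],[-0.26,-0.07,0,0,0,0,0],[-0.26,-0.07,0,0,0,0,0]]'; python3 - <<'E'
from h import *
import cv2
o=bot.get_obs();print(o["ee_pos"],o["tcp_rot"],o["wrist_force"])
w=optics.camera("wrist");cv2.imwrite("pics/w9.png",w[:,:,::-1])
E
```

```text
time: 13.65
ee_pos: [0.5944, 0.1067, 0.301]
tcp_rot: [180.0, -0.0, 91.9]
wrist_force: [-0.2, -0.3, 0.7]
opening: -0.0001
time: 14.45
ee_pos: [0.5318, -0.1591, 0.3009]
tcp_rot: [-180.0, 0.0, 91.6]
wrist_force: [0.4, 0.8, -0.4]
opening: -0.0002
[ 0.53181578 -0.15912136  0.30085836] [-1.79970478e+02  3.01373367e-02  9.15666195e+01] [ 0.42296383  0.76029611 -0.4243472 ]
```

View pics/w9.png

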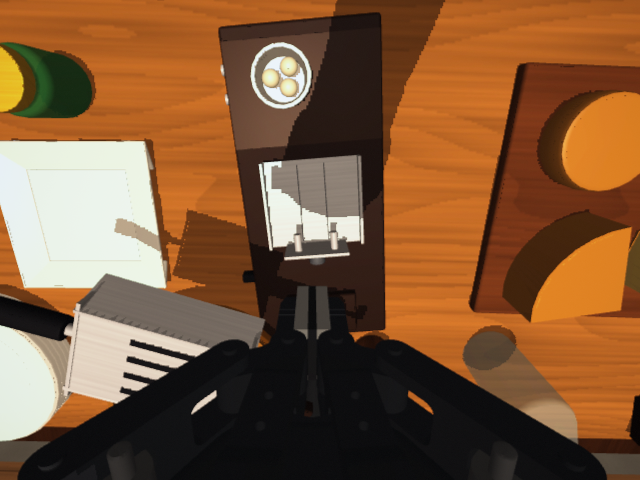

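```bash
python3 - <<'E'
from h import *
np.set_printoptions(precision=4,suppress=True)
o=bot.get_obs();P,R=o["ee_pos"],o["tcp_rot"]
C=np.array([wray(P,R,u,v,.068) for u,v in [(260,165),(361,155),(271,248),(364,243)]]); print(C,C.mean(0),P, wray(P,R,298,228,.09),wray(P,R,333,228,.09))
E
```

```text
[[ 0.4971 -0.2141  0.068 ]
 [ 0.4835 -0.1059  0.068 ]
 [ 0.5925 -0.2032  0.068 ]
 [ 0.5832 -0.0951  0.068 ]] [ 0.5391 -0.1546  0.068 ] [ 0.5319 -0.1575  0.301 ] [ 0.5603 -0.1713  0.09  ] [ 0.5592 -0.1336  0.09  ]
```

```bash
python3 -m creep '[[0,0.002,0.03,0,0,0,0],[0.001,0.002,0.065,0,0,0,0],[0.001,0.002,0.1,0,0,0,0],[0.001,0.002,0.135,0,0,0,0],[0.001,0.002,0.165,0,0,0,0],[0.001,0.002,0.19,0,0,0,0],[0.001,0.002,0.21,0,0,0,0],[0.001,0.002,0.22,0,0,0,0]]'; python3 -m creep '[[0,0,0,0,0,0,0],[0,0,0,0,0,0,0],[0,0,0,0,0,0,0]]'
```

```text
time: 15.3
ee_pos: [0.5333, -0.1536, 0.0795]
tcp_rot: [-179.9, -0.0, 91.8]
wrist_force: [-0.8, -0.3, 0.2]
opening: -0.0001
time: 15.6
ee_pos: [0.5348, -0.1549, 0.0827]
tcp_rot: [179.9, 0.0, 91.8]
wrist_force: [-0.2, -0.4, 0.5]
opening: -0.0001
```

```bash
python3 -m creep '[[-0.001,0,0.004,0,0,0,0],[-0.001,0,0.004,0,0,0,0],[-0.001,0,0.004,0,0,0,0],[-0.001,0,0.004,0,0,0,0],[-0.001,0,0.004,0,0,0,0],[-0.001,0,0.004,0,0,0,0],[-0.001,0,0.004,0,0,0,0],[-0.001,0,0.004,0,0,0,0]]'; python3 -m creep '[[0,0,0,0,0,0,0],[0,0,0,0,0,0,0],[0,0,0,0,0,0,0],[0,0,0,0,0,0,0],[0,0,0,0,0,0,0],[0,0,0,0,0,0,0],[0,0,0,0,0,0,0],[0,0,0,0,0,0,0]]'; python3 -m creep '[[0,0,0,0,0,0,0],[0,0,0,0,0,0,0],[0,0,0,0,0,0,0],[0,0,0,0,0,0,0],[0,0,0,0,0,0,0],[0,0,0,0,0,0,0],[0,0,0,0,0,0,0],[0,0,0,0,0,0,0]]'; python3 - <<'E'
from h import *
import cv2
w=optics.camera("scene");cv2.imwrite("pics/s10.png",w[:,:,::-1])
E
```

```text
time: 16.4
ee_pos: [0.5341, -0.1558, 0.0773]
tcp_rot: [180.0, -0.0, 91.8]
wrist_force: [0.3, -0.8, -0.5]
opening: 0.0002
time: 17.2
ee_pos: [0.5341, -0.1559, 0.0773]
tcp_rot: [-180.0, -0.0, 91.8]
wrist_force: [-0.6, -0.1, 0.3]
opening: -0.0002
time: 18.0
ee_pos: [0.5341, -0.1559, 0.0773]
tcp_rot: [-180.0, -0.0, 91.8]
wrist_force: [-0.2, 0.0, -0.1]
opening: 0.0002
```

View pics/s10.png

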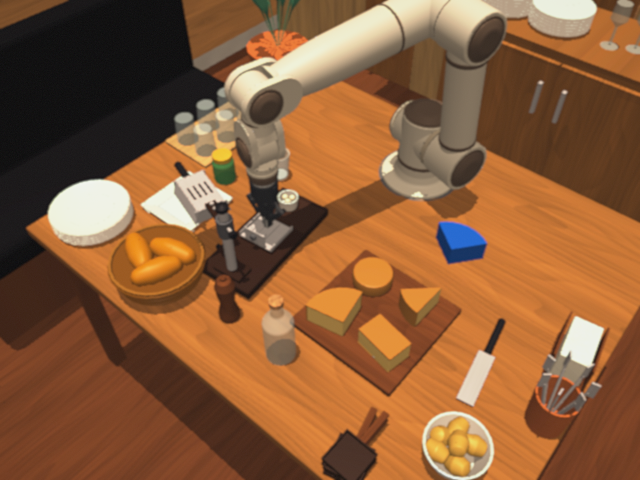

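The fingers stand over the middle of the tray at about (266,225), and the hood is still aside. I'll lift straight up, settle, check once more and hand in.

```bash
python3 -m creep '[[0,0,-0.03,0,0,0,0],[0,0,-0.07,0,0,0,0],[0,0,-0.11,0,0,0,0],[0,0,-0.15,0,0,0,0],[0,0,-0.19,0,0,0,0],[0,0,-0.22,0,0,0,0],[0,0,-0.225,0,0,0,0],[0,0,-0.225,0,0,0,0]]'; python3 -m creep '[[0,-0.02,0,0,0,0,0],[0,-0.05,0,0,0,0,0],[0,-0.08,0,0,0,0,0],[0,-0.1,0,0,0,0,0],[0,-0.1,0,0,0,0,0],[0,-0.1,0,0,0,0,0],[0,-0.1,0,0,0,0,0],[0,-0.1,0,0,0,0,0]]'; python3 - <<'E'
from h import *
import cv2
s=optics.camera("scene"); t=optics.camera("top")
a=cv2.imread("pics/scene0.png"); cv2.imwrite("pics/t11.png",t[:,:,::-1])
d=cv2.absdiff(s[:,:,::-1].copy(),a); cv2.imwrite("pics/d11.png",cv2.convertScaleAbs(d,alpha=3))
E
```

```text
time: 18.85
ee_pos: [0.5345, -0.156, 0.3029]
tcp_rot: [179.9, 0.0, 91.8]
wrist_force: [-0.0, -0.5, 0.1]
opening: -0.0
time: 19.65
ee_pos: [0.4347, -0.1589, 0.3015]
tcp_rot: [-179.9, -0.0, 91.8]
wrist_force: [-1.3, -0.4, 0.2]
opening: -0.0001
```

View pics/t11.png

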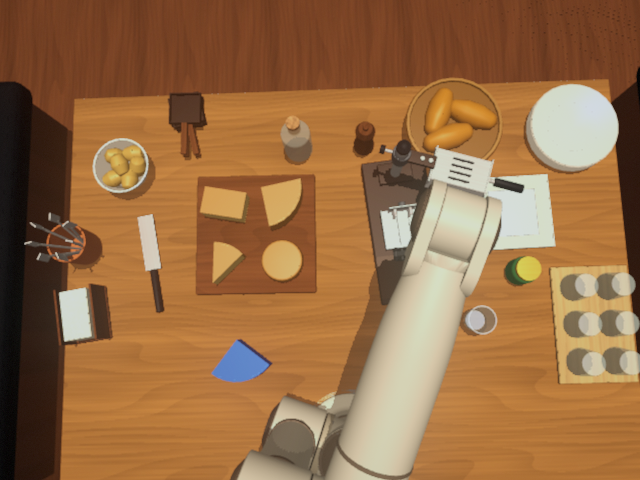

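View pics/d11.png

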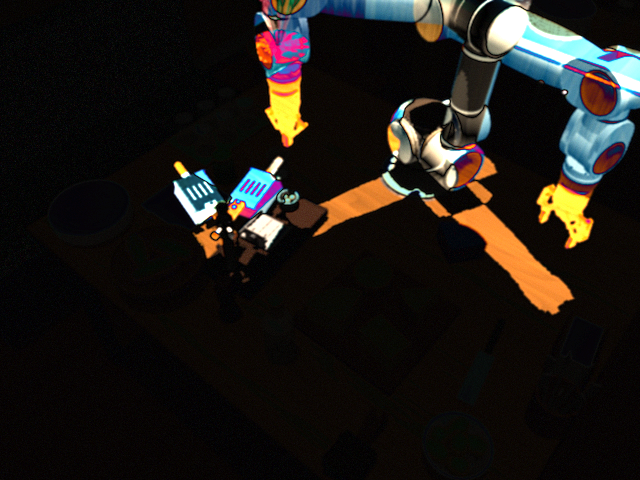

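The difference image shows changes only in the arm, the hood and shadows. The cheeses and tableware show no change.

```bash
python3 -c "
from workcell import bot; print(bot.job_done())"
```

```text
the job is handed in; nothing more can be done
None
```

The job is handed in and, as far as my own checks show, every step was met; the system reports no verdict. It took about 20 s of the 72 s allowed.

- **Hood:** I pushed it aside by the black handle with the shut fingers, at under about 0.6 rad/s. The top picture puts it at about 1.19 rad, past the 0.95 needed. It was still clear of the tray in the last picture.
- **Quarter wheel:** The fingertips held still for over 2 s about 21 mm above its top. They were within about 3 mm of the middle I measured from two views.
- **Tray:** The fingertips then held still for over 2 s about 20 mm above its floor. They were about 5 mm from the middle, on purpose, to stay clear of the clamp rods.
- **Last checks:** The scene difference image shows only the arm, the hood and shadows changed. The cheeses and tableware show no shift, and the gripper ended 0.30 m up, touching nothing.
- **Disagreements:** Position estimates from different camera views differed by 2 to 8 mm, well within the 30 mm limit. The wrist force sensor's noise of about 1 N is larger than the 0.3 N contact limit, so I judged no contact during the two holds from the clearances.

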